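# Line up the reagent jars by height in the clean hood

### The job

Line up the four amber jars by height on the row of four black rubber mats: the tallest on the mat next to the tip box (the green box with the yellow holed top), then each next shorter one along the row, so that the shortest ends up next to the waste bin. Stand each jar upright and centred on its own mat, set down rather than dropped, with none tipped over on the way. Leave the tip box and the waste bin where they stand.

Things in the scene. Friction and masses are not known exactly. Their poses are not given: they have to be found in the camera images.
- jar_a: The tallest of four loose, closed, straight-sided round amber glass jars with a blue screw lid: 104 mm high in all, 58 mm in diameter from foot to lid (the lid is the top 20 mm and as wide as the jar). Origin: centre of the underside; z up the jar. About 0.24 kg, give or take a quarter. Starts upright on the bench on the robot's side of the row of mats.
- jar_b: The second tallest of four loose, closed, straight-sided round amber glass jars with a blue screw lid: 88 mm high in all, 52 mm in diameter from foot to lid (the lid is the top 20 mm and as wide as the jar). Origin: centre of the underside; z up the jar. About 0.17 kg, give or take a quarter. Starts upright on the bench on the robot's side of the row of mats.
- jar_c: The second shortest of four loose, closed, straight-sided round amber glass jars with a blue screw lid: 72 mm high in all, 46 mm in diameter from foot to lid (the lid is the top 20 mm and as wide as the jar). Origin: centre of the underside; z up the jar. About 0.11 kg, give or take a quarter. Starts upright on the bench on the robot's side of the row of mats.
- jar_d: The shortest of four loose, closed, straight-sided round amber glass jars with a blue screw lid: 56 mm high in all, 40 mm in diameter from foot to lid (the lid is the top 20 mm and as wide as the jar). Origin: centre of the underside; z up the jar. About 0.07 kg, give or take a quarter. Starts upright on the bench on the robot's side of the row of mats.
- mat_1: One of four identical fixed round black rubber mats, 72 mm across, in a straight row about 90 mm apart on a flat steel strip. The number in its name says nothing of its place in the row: only its position does. Origin: centre of its underside at bench level; its flat top is 7 mm above the origin.
- mat_2: One of four identical fixed round black rubber mats, 72 mm across, in a straight row about 90 mm apart on a flat steel strip. The number in its name says nothing of its place in the row: only its position does. Origin: centre of its underside at bench level; its flat top is 7 mm above the origin.
- mat_3: One of four identical fixed round black rubber mats, 72 mm across, in a straight row about 90 mm apart on a flat steel strip. The number in its name says nothing of its place in the row: only its position does. Origin: centre of its underside at bench level; its flat top is 7 mm above the origin.
- mat_4: One of four identical fixed round black rubber mats, 72 mm across, in a straight row about 90 mm apart on a flat steel strip. The number in its name says nothing of its place in the row: only its position does. Origin: centre of its underside at bench level; its flat top is 7 mm above the origin.
- tip_box: Loose box of pipette tips, green with a yellow top full of small holes, 84 x 120 mm and 58 mm high, long side along the row. Stands off one end of the row of mats (either end), centre about 130 mm from the nearest mat's centre. Origin: centre of its underside. Stays where it is.
- waste_bin: Loose square black bench waste bin with a red rim and a rectangular mouth, 96 x 96 mm and 108 mm high. Stands off the other end of the row of mats, about 130 mm from the last mat's centre. Origin: centre of its underside. Stays where it is.
There are look-alikes about, which are no part of the job. What is shaped like the jar_a but red or turquoise is not meant.

How it is judged:
At the end, for the whole second after the job is handed in: Each jar stands upright (within 0.1 rad), at rest and released on a mat, its centre within 12 mm of that mat's centre, in order of height from the tallest on the mat nearest the tip box to the shortest on the mat nearest the waste bin; tip box and waste bin within 20 mm of where they started ((horizontal distance between jar_a and mat_1 below 0.012 m or horizontal distance between jar_a and mat_2 below 0.012 m or horizontal distance between jar_a and mat_3 below 0.012 m or horizontal distance between jar_a and mat_4 below 0.012 m) and horizontal distance between jar_a and tip_box below 0.175 m and height (world z) of jar_a between 0.003 and 0.012 m and angle between each of jar_a, jar_b, jar_c, jar_d's own z axis and vertical below 0.1 rad and linear speed of each of jar_a, jar_b, jar_c, jar_d below 0.02 m/s and angular speed of each of jar_a, jar_b, jar_c, jar_d below 0.2 rad/s and (horizontal distance between jar_b and mat_1 below 0.012 m or horizontal distance between jar_b and mat_2 below 0.012 m or horizontal distance between jar_b and mat_3 below 0.012 m or horizontal distance between jar_b and mat_4 below 0.012 m) and horizontal distance between jar_b and tip_box between 0.175 and 0.265 m and height (world z) of jar_b between 0.003 and 0.012 m and (horizontal distance between jar_c and mat_1 below 0.012 m or horizontal distance between jar_c and mat_2 below 0.012 m or horizontal distance between jar_c and mat_3 below 0.012 m or horizontal distance between jar_c and mat_4 below 0.012 m) and horizontal distance between jar_c and tip_box between 0.265 and 0.355 m and height (world z) of jar_c between 0.003 and 0.012 m and (horizontal distance between jar_d and mat_1 below 0.012 m or horizontal distance between jar_d and mat_2 below 0.012 m or horizontal distance between jar_d and mat_3 below 0.012 m or horizontal distance between jar_d and mat_4 below 0.012 m) and horizontal distance between jar_d and tip_box above 0.355 m and height (world z) of jar_d between 0.003 and 0.012 m and distance of each of tip_box, waste_bin from where it was at the start of the episode below 0.02 m); the robot touches nothing.
It fails at once if a jar is tipped over (leans more than 0.6 rad) (angle between any of jar_a, jar_b, jar_c, jar_d's own z axis and vertical above 0.6 rad).
It fails at once if a jar is dropped (falls free of the fingers at more than 0.6 m/s, about 20 mm of fall) ((linear speed of jar_a above 0.6 m/s and contact force between the fingers and jar_a below 0.05 N) or (linear speed of jar_b above 0.6 m/s and contact force between the fingers and jar_b below 0.05 N) or (linear speed of jar_c above 0.6 m/s and contact force between the fingers and jar_c below 0.05 N) or (linear speed of jar_d above 0.6 m/s and contact force between the fingers and jar_d below 0.05 N)).
It fails at once if the tip box or the waste bin is shifted by more than 20 mm (distance of any of tip_box, waste_bin from where it was at the start of the episode above 0.02 m).
It also fails if it takes over 106 s, if anything falls off the work surface, if the arm or the gripper's body presses on something with over 40 N, if the wrist force passes 120 N, or if a joint passes its speed limit or range.

### The arm

A 6-joint arm with a two-finger parallel gripper is mounted at the origin on the work surface. World frame = base frame: x ahead of the robot, y to its left, z up, the work surface at z = 0. Lengths are in m, angles in rad, forces in N, time in s.
With the tool pointing down it reaches from about 0.4 to 0.925 m from the base axis. Payload 12.5 kg.
Tool frame: the origin (TCP) lies at the very end of the fingers, on their centre line; the grasp point (between the pads) lies 19 mm behind it; x points along the fingers, y is the direction in which the jaws open and shut, and the axes are right-handed (so a half turn about x gives the same grasp; the last joint's range is limited). The gripper opens to 95 mm and grips with 3 to 60 N. Pads are 20 mm wide; open, the fingers measure 119 mm over their backs; the gripper's body (75 mm by 180 mm) begins 59 mm behind the grasp point.
Start: joints at [1.013, 0.491, 1.559, -0, 1.092, -0.106], TCP at [0.273, 0.562, 0.215] pointing down, gripper open.
Joint ranges: [-3.1, 3.1], [-0.84, 2.19], [0.05, 2.79], [-1.13, 4.28], [0.06, 2.93], [-2.69, 2.69]. Speed limits (rad/s): [2.22, 2.22, 2.79, 3.14, 3.14, 3.14].

### API

Orientations are given as a unit quaternion [x, y, z, w].
In Python, from plant import readout, viewer, robot gives the robot as it stands.
- The arm moves only by the shell command python3 -m jog 'ROWS' [FORCE]. ROWS is JSON, a list that holds one entry, the list of rows, each a list of 5 numbers: the shift along the world's x, y, z in cm, then the turn about the world's z in degrees, then the closure in counts, from 0 (fully open) to 255 (shut). In form: [[[tx, ty, tz, spin, grip], ...]]. A call has 1 to 20 rows; each row is the pose to reach, as a shift and turn from the pose commanded when the call began; what a row does not reach only later rows make up. A row lasts 1/12 s, in which the tool goes at most 41.7 mm and 7.16 degrees, less where a joint would pass 70% of its speed; a pose out of reach is approached as far as the arm can. A call with a gripper value outside its range is refused whole. The fingers move at their own pace and stop on an object; FORCE is the grip in N (left out, the last holds). Time passes only in rows, so rows that repeat a pose let the fingers close. It gives the time, the measured TCP pose, the force and the opening at its end, in the units of the state.
- readout.state(): the state, without advancing time (a new reading comes with each control period).
- viewer.capture(name): name is "scene" or "top" or "wrist"; returns the picture (400x640x3 uint8, red, green, blue); there is no depth.
- viewer.camera_info(name): a dict with "camera_matrix" (3x3 intrinsics, pixels), "k1" (the pictures are not rectified: a ray, as slopes to the right and down, at radius r is drawn at 1 + k1 r^2 times it, then the intrinsics apply), "rvec" (rotation vector, rad) and "tvec" (3), from world to camera coordinates, as OpenCV has them; the wrist camera has in their place "tool_from_camera" (4x4, takes a point from camera to tool coordinates, whose origin is the TCP and whose axes are the tool frame's). Camera axes: x right, y down, z forward; pixel columns grow to the right and rows downward; lengths in m; the calibration is good to about 2 mm. A picture is of the moment at which its call begins: read the wrist's pose just before it. camera_info takes no time and is no camera call.
- robot.sign_off(): hands the job in, once; it reports no verdict.
The state is a dict: "t": time; "joints": joint angles; "joint_vel": joint speeds; "effort": joint torques, N m; "tcp_pos": TCP position; "orientation": TCP orientation; "wrist_force": force on the tool from outside, world axes, zero at the start; "ft_torque": the same for the moment, N m; "gripper_width": opening from 0.0 (shut) to 1.0 (fully open).
Only numpy, scipy, OpenCV 4.12 (cv2) and the standard library are available. Lean on these libraries where they do the work, as an engineer would, in place of code of your own. Each camera call takes 0.05 s, during which the arm holds its last target.

## Working session

There is one attempt and no reset: what is moved stays moved. The work goes in short steps, Python scripts to look and compute and a shell command to move; the robot and the scene stay as the last step left them, time stands still between calls to the robot, and variables do not carry over. Pictures are saved under pics/ and viewed, and the job is handed in when it is done.

```bash
ls; mkdir -p pics
python3 - <<'E'
from plant import readout, viewer, robot
import cv2,numpy as np
print(readout.state())
for n in ["scene","top","wrist"]:
    print(n,viewer.camera_info(n))
    cv2.imwrite(f"pics/{n}0.png",viewer.capture(n)[:,:,::-1])
E
```

```text
pics
{'t': 0.0, 'joints': array([ 1.01339887e+00,  4.91545685e-01,  1.55946500e+00, -4.17391880e-06,
        1.09168082e+00, -1.05579443e-01]), 'joint_vel': array([ 1.68502528e-03, -2.75444871e-03,  1.69143242e-03, -9.00543340e-06,
       -2.46597431e-04, -3.92044697e-04]), 'effort': array([-2.08318823e-03, -6.12646723e+01, -2.58172166e+01,  6.91518746e-02,
        4.82415897e-02, -9.77566674e-05]), 'tcp_pos': array([0.2727137 , 0.56208863, 0.21406501]), 'orientation': array([ 0.15801806,  0.68926508, -0.15875361,  0.68901468]), 'wrist_force': array([-0.23614445,  0.76187055,  0.08086758]), 'ft_torque': array([-0.0256449 , -0.01397722,  0.05271522]), 'gripper_width': 1.0043112181957392}
scene {'camera_matrix': array([[382.56317662,   0.        , 323.51148075],
       [  0.        , 382.56317662, 197.25937592],
       [  0.        ,   0.        ,   1.        ]]), 'k1': -0.05117132262954396, 'rvec': array([ 1.72103655,  1.73651395, -0.78755285]), 'tvec': array([ 0.01525621, -0.32276975,  1.17982158])}
top {'camera_matrix': array([[403.49999134,   0.        , 322.27968344],
       [  0.        , 403.49999134, 199.66236407],
       [  0.        ,   0.        ,   1.        ]]), 'k1': 0.010869756431513678, 'rvec': array([ 2.15721615, -2.15335802,  0.12338238]), 'tvec': array([0.00822472, 0.50301726, 1.01705315])}
wrist {'camera_matrix': array([[339.55110902,   0.        , 317.14226598],
       [  0.        , 339.55110902, 197.99844198],
       [  0.        ,   0.        ,   1.        ]]), 'k1': -0.02561768168762593, 'tool_from_camera': array([[-6.08933150e-04, -2.45575497e-01,  9.69377277e-01,
        -1.71238858e-01],
       [ 9.99999796e-01,  3.77273219e-05,  6.37726864e-04,
        -8.84991899e-04],
       [-1.93182100e-04,  9.69377467e-01,  2.45575423e-01,
        -6.83752647e-02],
       [ 0.00000000e+00,  0.00000000e+00,  0.00000000e+00,
         1.00000000e+00]])}
```

View pics/top0.png

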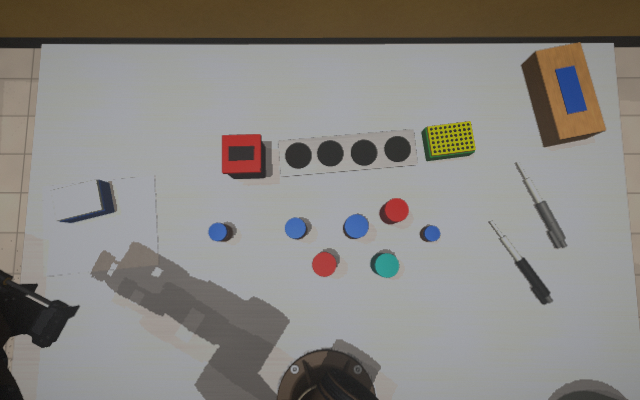

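View pics/scene0.png

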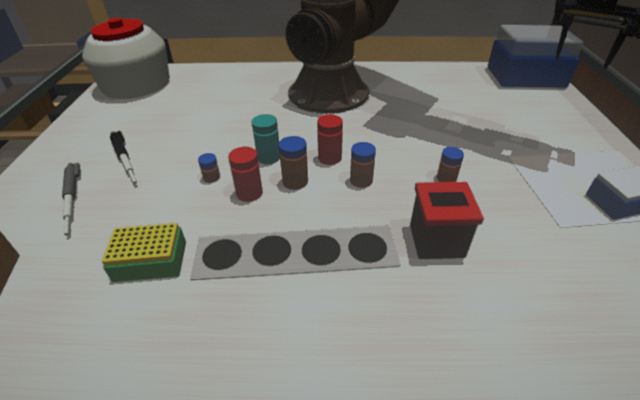

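View pics/wrist0.png

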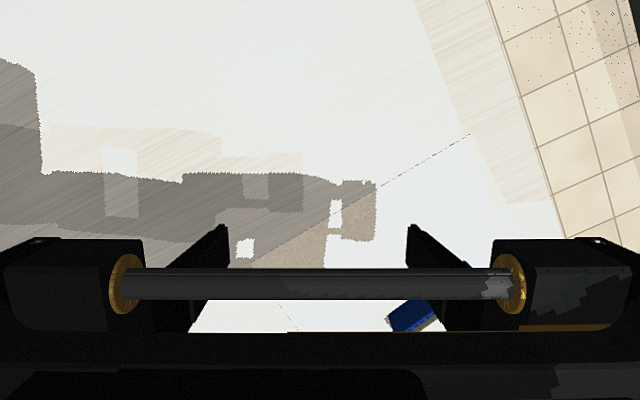

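The top view has the bin at (242,155), the mats at (298..397, 155..149), the tip box at (449,140), and the blue lids at (219,232), (296,228), (357,226) and (431,233). The red and turquoise jars are decoys. Next I'll measure these positions.

```bash
cat > h.py <<'E'
import cv2,numpy as np
from plant import readout, viewer, robot
def ray(n,uv,st=None):
    i=viewer.camera_info(n);K=i["camera_matrix"];k=i["k1"]
    d=(np.array(uv,float)-K[:2,2])/K[0,0]
    s=d.copy()
    for _ in range(20): s=d/(1+k*(s@s))
    v=np.array([s[0],s[1],1.])
    if n=="wrist":
        from scipy.spatial.transform import Rotation as Ro
        T=i["tool_from_camera"];R=Ro.from_quat(st["orientation"]).as_matrix()
        return st["tcp_pos"]+R@T[:3,3], R@T[:3,:3]@v
    R=cv2.Rodrigues(i["rvec"])[0]
    return -R.T@i["tvec"], R.T@v
def onz(n,uv,z,st=None):
    o,d=ray(n,uv,st); return o+d*(z-o[2])/d[2]
def tri(r1,r2):
    (o,d),(p,e)=r1,r2
    a=np.linalg.lstsq(np.c_[d,-e],p-o,rcond=None)[0]
    x,y=o+a[0]*d,p+a[1]*e
    return (x+y)/2,np.linalg.norm(x-y)
def comps(m,amin=60):
    cs,_=cv2.findContours(m.astype(np.uint8)*255,cv2.RETR_EXTERNAL,cv2.CHAIN_APPROX_NONE)
    return [c for c in cs if cv2.contourArea(c)>amin]
E
python3 - <<'E'
from h import *
for n in ["top","scene"]:
    im=viewer.capture(n); h=cv2.cvtColor(im,cv2.COLOR_RGB2HSV)
    blue=(h[...,0]>105)&(h[...,0]<128)&(h[...,1]>130)&(h[...,2]>70)
    for c in comps(blue):
        (u,v),r=cv2.minEnclosingCircle(c); x,y,w,hh=cv2.boundingRect(c)
        print(n,"blue",round(u,1),round(v,1),"r",round(r,1),x,y,w,hh,cv2.contourArea(c))
    bl=(h[...,2]<65)
    for c in comps(bl,300):
        (u,v),ax,_=cv2.fitEllipse(c)
        if cv2.contourArea(c)<1500: print(n,"blk",round(u,1),round(v,1),ax,onz(n,(u,v),.007).round(4))
im=viewer.capture("top"); h=cv2.cvtColor(im,cv2.COLOR_RGB2HSV)
big=cv2.resize(im[110:280,190:480],None,fx=2.7,fy=2.7,interpolation=cv2.INTER_CUBIC)
cv2.imwrite("pics/topzoom.png",big[:,:,::-1])
im=viewer.capture("scene")
cv2.imwrite("pics/scenezoom.png",cv2.resize(im[90:290,90:490],None,fx=2,fy=2,interpolation=cv2.INTER_CUBIC)[:,:,::-1])
E
```

```text
top blue 431.7 233.0 r 7.6 425 226 15 15 159.0
top blue 217.4 231.6 r 8.8 209 223 18 18 226.0
top blue 295.0 227.9 r 10.2 285 218 21 20 299.0
top blue 356.1 225.9 r 11.6 345 215 23 23 390.0
top blue 571.0 89.5 r 24.6 556 66 31 47 810.5
top blk 534.3 281.6 (11.75230598449707, 58.487159729003906) [ 0.2942 -0.5367  0.007 ]
top blk 297.9 155.2 (24.15277099609375, 24.450401306152344) [0.6264 0.0753 0.007 ]
top blk 329.8 153.1 (24.338640213012695, 24.455915451049805) [ 0.6323 -0.0106  0.007 ]
top blk 363.3 152.3 (24.011390686035156, 24.769020080566406) [ 0.6344 -0.1009  0.007 ]
top blk 396.9 148.8 (24.26559066772461, 24.472484588623047) [ 0.6441 -0.1914  0.007 ]
top blk 533.0 76.5 (16.430822372436523, 48.44746780395508) [ 0.8461 -0.5666  0.007 ]
scene blue 206.5 158.5 r 7.9 199 154 16 10 106.5
scene blue 452.5 153.5 r 9.8 443 147 20 12 156.5
scene blue 363.0 149.0 r 11.2 352 143 23 13 215.5
scene blue 291.5 144.0 r 13.5 278 137 28 15 289.0
scene blk 221.5 254.1 (26.918418884277344, 37.898006439208984) [ 0.6476 -0.1927  0.007 ]
scene blk 320.7 249.8 (28.062116622924805, 36.30659103393555) [ 0.6359 -0.0113  0.007 ]
scene blk 271.2 250.3 (27.708417892456055, 36.709022521972656) [ 0.6377 -0.1023  0.007 ]
scene blk 367.2 247.4 (27.35930061340332, 36.52273178100586) [0.6299 0.0742 0.007 ]
scene blk 6.3 258.1 (16.694591522216797, 59.35426712036133) [ 0.6638 -0.6033  0.007 ]
scene blk 147.7 255.4 (47.659942626953125, 77.6500244140625) [ 0.6522 -0.3297  0.007 ]
scene blk 447.1 198.8 (13.04736042022705, 43.610843658447266) [0.4961 0.252  0.007 ]
scene blk 285.3 166.0 (36.14298629760742, 53.519325256347656) [ 0.3822 -0.099   0.007 ]
scene blk 47.0 69.7 (9.609219551086426, 118.34884643554688) [-0.2034 -1.0256  0.007 ]
scene blk 8.6 37.8 (21.455530166625977, 60.9678955078125) [-0.5763 -1.4333  0.007 ]
```

```bash
cat > m.py <<'E'
from h import *
H=dict(d=.056,a=.104,b=.088,c=.072)
def lids(n):
    im=viewer.capture(n); h=cv2.cvtColor(im,cv2.COLOR_RGB2HSV)
    return comps((h[...,0]>103)&(h[...,0]<130)&(h[...,1]>110)&(h[...,2]>60))
E
python3 - <<'E'
from m import *
T=dict(d=(431.7,233),c=(217.4,231.6),b=(295,227.9),a=(356.1,225.9))
S=dict(d=(206.5,158.5),c=(452.5,153.5),b=(363,149),a=(291.5,144))
for k in "abcd":
    p=onz("top",T[k],H[k]); q=onz("scene",S[k],H[k]-.008)
    print(k,p.round(4),q.round(4),tri(ray("top",T[k]),ray("scene",S[k])))
mt=np.array([[.6264,.0753],[.6323,-.0106],[.6344,-.1009],[.6441,-.1914]]);ms=np.array([[.6299,.0742],[.6359,-.0113],[.6377,-.1023],[.6476,-.1927]])
for m in(mt,ms,(mt+ms)/2):
    i=np.arange(4);print([np.polyfit(i,m[:,j],1).round(4) for j in (0,1)])
# bin / tip / decoys
im=viewer.capture("top"); h=cv2.cvtColor(im,cv2.COLOR_RGB2HSV)
red=((h[...,0]<8)|(h[...,0]>172))&(h[...,1]>130)
for nm,m,z in(("red",red,.108),("green/turq",(h[...,0]>20)&(h[...,0]<100)&(h[...,1]>120),.058)):
    for c in comps(m,150):
        r=cv2.minAreaRect(c);print(nm,r,onz("top",r[0],z).round(3))
E
```

```text
a [ 0.4309 -0.0725  0.104 ] [ 0.4233 -0.0754  0.096 ] (array([ 0.43112686, -0.07356187,  0.10120112]), np.float64(0.001737522714891249))
b [0.4267 0.0749 0.088 ] [0.4189 0.0756 0.08  ] (array([0.4268016 , 0.07497538, 0.08546841]), np.float64(0.000294851396293188))
c [0.4181 0.2679 0.072 ] [0.4124 0.2714 0.064 ] (array([0.41824024, 0.26902418, 0.06815393]), np.float64(0.00016967342086947023))
d [ 0.4163 -0.2649  0.056 ] [ 0.408  -0.2701  0.048 ] (array([ 0.41647663, -0.26600889,  0.05412655]), np.float64(0.0011976174208686995))
[array([0.0055, 0.626 ]), array([-0.089 ,  0.0767])]
[array([0.0055, 0.6295]), array([-0.0892,  0.0757])]
[array([0.0055, 0.6278]), array([-0.0891,  0.0762])]
red ((324.0000305175781, 264.0000305175781), (22.62741470336914, 22.62741470336914), 45.0) [0.341 0.004 0.108]
red ((395.9000549316406, 209.80003356933594), (22.807889938354492, 23.25510597229004), 63.43495178222656) [ 0.469 -0.168  0.108]
red ((241.0, 153.5), (39.0, 38.0), 90.0) [0.607 0.207 0.108]
green/turq ((386.1499938964844, 265.0500183105469), (23.71708106994629, 23.400854110717773), 18.434947967529297) [ 0.337 -0.15   0.058]
green/turq ((449.9324951171875, 138.97647094726562), (31.225006103515625, 47.157432556152344), 82.64761352539062) [ 0.657 -0.318  0.058]
```

View pics/topzoom.png

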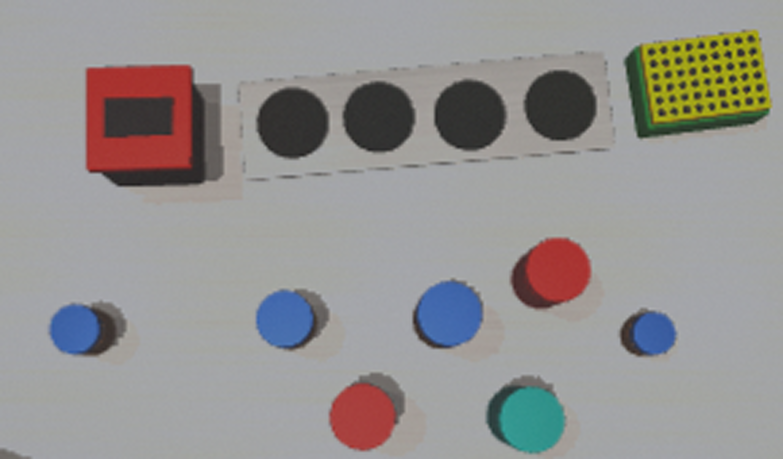

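View pics/scenezoom.png

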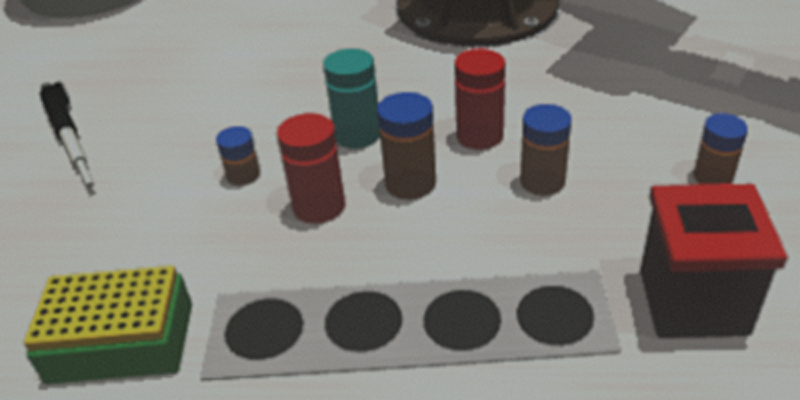

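Run:
```python
from h import *
from scipy.spatial.transform import Rotation as Ro
s=readout.state();R=Ro.from_quat(s["orientation"]).as_matrix();print(R.round(3)); print(np.degrees(np.arctan2(R[1,1],R[0,1])))
```

```text
[[-0.     0.437  0.9  ]
 [-0.     0.9   -0.437]
 [-1.    -0.    -0.   ]]
64.11179546523041
```

Order by size is a, b, c, d at y = -0.07, +0.075, +0.27 and -0.265. The tip box is at the -y end. I'll set the jaws perpendicular to the row (yaw 3.6°) and go above jar_a.

```bash
python3 -m jog '[[[4,-1,0,-7,0],[8,-2,0,-14,0],[12,-3.5,0,-21,0],[15.7,-6,0,-28,0],[15.7,-10,0,-35,0],[15.7,-14,0,-42,0],[15.7,-18,0,-49,0],[15.7,-22,0,-56,0],[15.7,-26,0,-60.5,0],[15.7,-30,0,-60.5,0],[15.7,-34,0,-60.5,0],[15.7,-38,0,-60.5,0],[15.7,-42,0,-60.5,0],[15.7,-46,0,-60.5,0],[15.7,-50,0,-60.5,0],[15.7,-54,0,-60.5,0],[15.7,-58,0,-60.5,0],[15.7,-61,0,-60.5,0],[15.7,-63,0,-60.5,0],[15.7,-63.5,0,-60.5,0]]]'
python3 -m jog '[[[0,0,0,0,0],[0,0,0,0,0],[0,0,0,0,0],[0,0,0,0,0]]]'
python3 - <<'E'
from h import *
s=readout.state();print(s['t'],s['joints'],s['tcp_pos'])
for n in("wrist","top"): cv2.imwrite(f"pics/{n}1.png",viewer.capture(n)[:,:,::-1])
E
```

```text
t: 2.07
tcp_pos: [0.4299, -0.0753, 0.2148]
orientation: [0.485, 0.515, -0.485, 0.515]
wrist_force: [-0.1, 0.4, -0.2]
gripper_width: 0.999
t: 2.4
tcp_pos: [0.4298, -0.0716, 0.2147]
orientation: [0.484, 0.516, -0.484, 0.516]
wrist_force: [0.1, -0.4, 0.0]
gripper_width: 0.999
2.4 [-3.16955317e-01  2.21962771e-01  1.99720643e+00  1.25489599e-04
  9.22403990e-01 -3.81657745e-01] [ 0.42984475 -0.07161173  0.21468566]
```

View pics/wrist1.png

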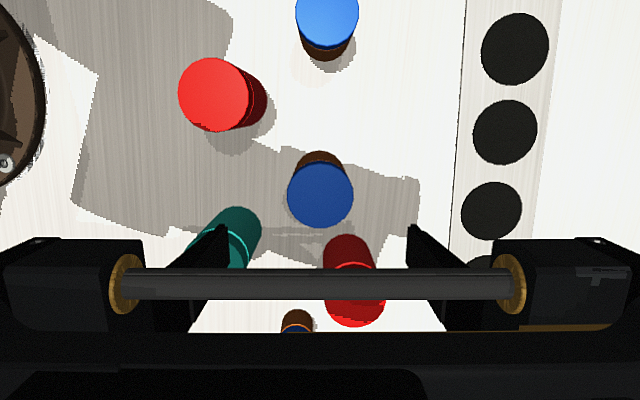

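View pics/top1.png

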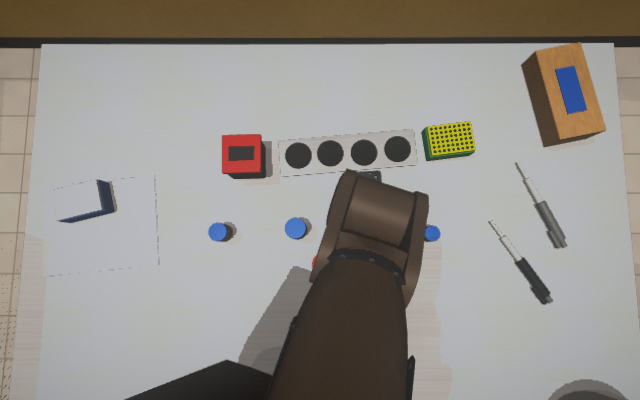

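Wrist view: jar_a's lid is at (320,195), jar_b's at (327,15), and three mats are at (515,49), (505,132) and (491,210). I'll cross-check the positions from this view.

Run:
```python
from m import *
s=readout.state();im=viewer.capture("wrist");h=cv2.cvtColor(im,cv2.COLOR_RGB2HSV)
for c in comps((h[...,0]>103)&(h[...,0]<130)&(h[...,1]>110)&(h[...,2]>60),300):
    (u,v),ax,_=cv2.fitEllipse(c);print("blue",u,v,ax,onz("wrist",(u,v),.104,s).round(4),onz("wrist",(u,v),.088,s).round(4))
m=(h[...,2]<75);m[:,:440]=0;m[250:]=0
for c in comps(m,500):
    (u,v),ax,_=cv2.fitEllipse(c);print("mat",u,v,ax,onz("wrist",(u,v),.007,s).round(4))
```

```text
blue 319.5091552734375 194.32887268066406 (65.20832824707031, 65.92647552490234) [ 0.4319 -0.0719  0.104 ] [ 0.4323 -0.0758  0.088 ]
blue 326.6131286621094 19.843992233276367 (48.77457046508789, 67.04896545410156) [0.4282 0.0647 0.104 ] [0.4284 0.0686 0.088 ]
mat 533.256103515625 219.9825897216797 (59.328163146972656, 170.3045654296875) [ 0.6888 -0.11    0.007 ]
mat 504.4610900878906 131.5697784423828 (59.790897369384766, 67.4999771118164) [ 0.6337 -0.0107  0.007 ]
mat 514.399658203125 48.5290641784668 (64.06938171386719, 73.99917602539062) [0.6279 0.0751 0.007 ]
```

```bash
python3 -m jog '[[[0.1,0,-3,0,0],[0.1,0,-6,0,0],[0.1,0,-9,0,0],[0.1,0,-12,0,0],[0.1,0,-14.5,0,0],[0.1,0,-16.5,0,0],[0.1,0,-17.7,0,0],[0.1,0,-18.1,0,0],[0.1,0,-18.1,0,0],[0.1,0,-18.1,0,0],[0.1,0,-18.1,0,0],[0.1,0,-18.1,0,90],[0.1,0,-18.1,0,90],[0.1,0,-18.1,0,90],[0.1,0,-18.1,0,90]]]' 25
python3 -m jog '[[[0,0,0,0,110],[0,0,0,0,125],[0,0,0,0,140],[0,0,0,0,160],[0,0,0,0,160],[0,0,0,0,160]]]' 25
```

```text
t: 3.8
tcp_pos: [0.431, -0.0727, 0.034]
orientation: [0.484, 0.515, -0.484, 0.516]
wrist_force: [0.3, -0.4, -0.8]
gripper_width: 0.773
t: 4.3
tcp_pos: [0.4309, -0.0727, 0.0337]
orientation: [0.484, 0.515, -0.484, 0.516]
wrist_force: [-0.4, 0.4, 0.5]
gripper_width: 0.6
```

```bash
python3 -m jog '[[[0,0,1,0,160],[0,0,3,0,160],[0,0,6,0,160],[0,0,9,0,160],[0,0,12,0,160],[0,0,13.5,0,160],[0,0,14,0,160],[2,-1.1,14,0,160],[5,-2.8,14,0,160],[8,-4.4,14,0,160],[11,-6.1,14,0,160],[14,-7.8,14,0,160],[17,-9.4,14,0,160],[19.5,-10.8,14,0,160],[21,-11.7,14,0,160],[21.4,-11.9,14,0,160],[21.4,-11.9,14,0,160],[21.4,-11.9,14,0,160],[21.4,-11.9,14,0,160],[21.4,-11.9,14,0,160]]]'
python3 - <<'E'
from m import *
s=readout.state();im=viewer.capture("wrist");cv2.imwrite("pics/w2.png",im[:,:,::-1]);print(s['tcp_pos'])
cv2.imwrite("pics/s2.png",viewer.capture("scene")[:,:,::-1])
E
```

```text
t: 5.97
tcp_pos: [0.6441, -0.1911, 0.1738]
orientation: [0.484, 0.516, -0.484, 0.515]
wrist_force: [-0.1, 0.7, -1.5]
gripper_width: 0.601
[ 0.64410046 -0.19106252  0.17381063]
```

View pics/w2.png

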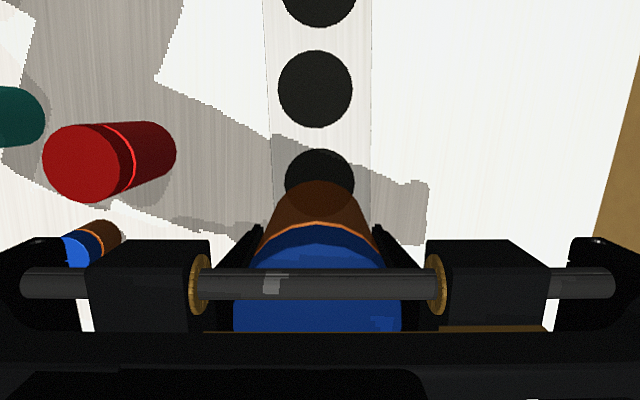

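View pics/s2.png

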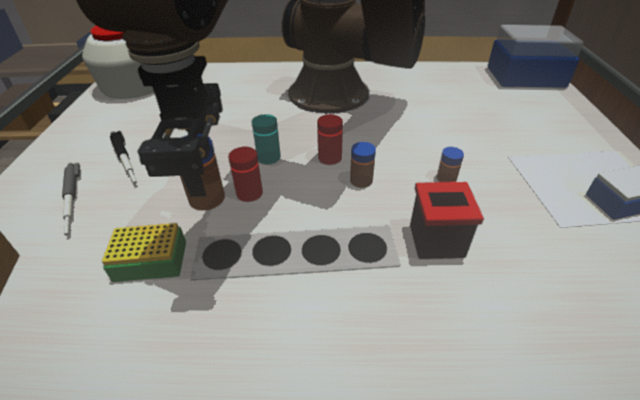

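Jar_a is held upright above the last mat. I'll use the fully visible mats in this view to refine the x line.

Run:
```python
from m import *
s=readout.state();im=viewer.capture("wrist")
m=(im.max(2)<75);m[170:]=0
for c in comps(m,500):
    x,y,w,h=cv2.boundingRect(c);(u,v),ax,_=cv2.fitEllipse(c);print("mat",u,v,ax,x,y,w,h,onz("wrist",(u,v),.007,s).round(4))
for u in (x,x+w): pass
print(onz("wrist",(319,182),.007,s))
```

```text
mat 318.36187744140625 160.26182556152344 (21.694181442260742, 67.1575927734375) 287 148 64 22 [ 0.6444 -0.1701  0.007 ]
mat 151.02793884277344 150.62989807128906 (37.46451950073242, 56.552886962890625) 119 130 57 40 [ 0.4769 -0.1708  0.007 ]
mat 106.49790954589844 145.38653564453125 (27.153059005737305, 61.27467727661133) 79 124 54 46 [ 0.4322 -0.1682  0.007 ]
mat 18.739788055419922 117.23368072509766 (47.06361770629883, 64.06462860107422) 0 86 45 61 [ 0.3457 -0.1454  0.007 ]
mat 314.2015380859375 88.35140991210938 (73.46585845947266, 76.21781158447266) 277 50 75 77 [ 0.636  -0.1017  0.007 ]
mat 318.4526062011719 11.071916580200195 (27.586193084716797, 75.40498352050781) 282 0 73 28 [ 0.6357 -0.0341  0.007 ]
[ 0.64642404 -0.19216504  0.007     ]
```

```bash
python3 -m jog '[[[0.1,0,-2,0,160],[0.1,0,-5,0,160],[0.1,0,-8,0,160],[0.1,0,-10.5,0,160],[0.1,0,-12,0,160],[0.1,0,-12.7,0,160],[0.1,0,-13,0,160],[0.1,0,-13.2,0,160],[0.1,0,-13.2,0,160],[0.1,0,-13.2,0,160],[0.1,0,-13.3,0,160],[0.1,0,-13.3,0,160],[0.1,0,-13.3,0,160]]]'
python3 -m jog '[[[0,0,0,0,95],[0,0,0,0,85],[0,0,0,0,70],[0,0,0,0,40],[0,0,0,0,0],[0,0,0,0,0],[0,0,0,0,0]]]'
```

```text
t: 7.2
tcp_pos: [0.646, -0.1917, 0.0411]
orientation: [0.484, 0.515, -0.484, 0.516]
wrist_force: [0.5, -0.2, -2.2]
gripper_width: 0.602
t: 7.78
tcp_pos: [0.6459, -0.1917, 0.0407]
orientation: [0.484, 0.516, -0.484, 0.516]
wrist_force: [-0.5, -0.4, -0.1]
gripper_width: 0.948
```

```bash
python3 -m jog '[[[0,0,2,0,0],[0,0,5,0,0],[0,0,9,0,0],[0,0,13,0,0],[0,0,16,0,0],[-2.5,3,16,0,0],[-5,6,16,0,0],[-7.5,9.1,16,0,0],[-10,12.2,16,0,0],[-12.5,15.2,16,0,0],[-15,18.3,16,0,0],[-17.5,21.3,16,0,0],[-20,24.4,16,0,0],[-21.9,26.7,16,0,0],[-21.9,26.7,16,0,0],[-21.9,26.7,16,0,0],[-21.9,26.7,16,0,0],[-21.9,26.7,16,0,0]]]'
python3 - <<'E'
from m import *
s=readout.state();im=viewer.capture("wrist");h=cv2.cvtColor(im,cv2.COLOR_RGB2HSV)
cv2.imwrite("pics/w3.png",im[:,:,::-1]);print(s['tcp_pos'])
cv2.imwrite("pics/s3.png",viewer.capture("scene")[:,:,::-1])
for c in comps((h[...,0]>103)&(h[...,0]<130)&(h[...,1]>110)&(h[...,2]>60),300):
    (u,v),ax,_=cv2.fitEllipse(c);print("blue",u,v,ax,onz("wrist",(u,v),.088,s).round(4))
E
```

```text
t: 9.28
tcp_pos: [0.4276, 0.0747, 0.2007]
orientation: [0.484, 0.515, -0.484, 0.515]
wrist_force: [-0.1, 0.2, 0.7]
gripper_width: 0.999
[0.42759698 0.07474529 0.20067013]
blue 317.563232421875 191.7837371826172 (57.88454055786133, 59.02402877807617) [0.4279 0.0763 0.088 ]
```

View pics/w3.png

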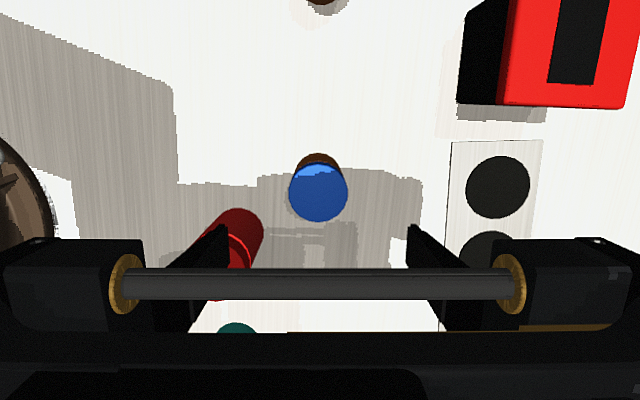

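View pics/s3.png

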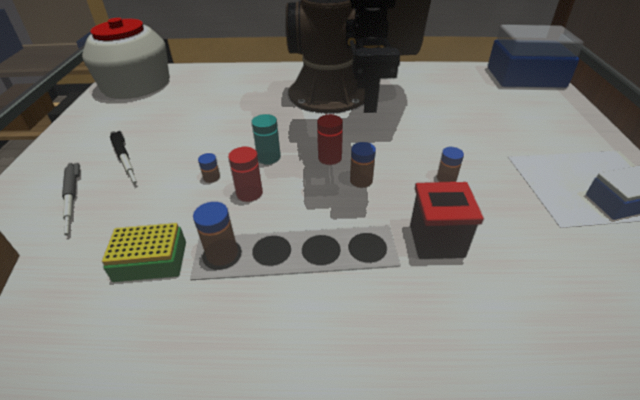

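Jar_a stands on the mat next to the tip box. Jar_b is at (0.428, 0.0755), centred under the gripper, so I'll pick it up.

```bash
python3 -m jog '[[[0,0,-3,0,0],[0,0,-6,0,0],[0,0,-9,0,0],[0,0,-12,0,0],[0,0,-14.5,0,0],[0,0,-16.5,0,0],[0,0,-17,0,0],[0,0,-17.1,0,0],[0,0,-17.1,0,0],[0,0,-17.1,0,60],[0,0,-17.1,0,90],[0,0,-17.1,0,105],[0,0,-17.1,0,115],[0,0,-17.1,0,125],[0,0,-17.1,0,140],[0,0,-17.1,0,160],[0,0,-17.1,0,170],[0,0,-17.1,0,170],[0,0,-17.1,0,170],[0,0,-17.1,0,170]]]' 20
```

```text
t: 11.05
tcp_pos: [0.4271, 0.0753, 0.0297]
orientation: [0.484, 0.515, -0.484, 0.516]
wrist_force: [2.2, 0.0, 3.9]
gripper_width: 0.542
```

```bash
python3 -m jog '[[[0,0,1,0,170],[0,0,3,0,170],[0,0,6,0,170],[0,0,9,0,170],[0,0,12,0,170],[0,0,14,0,170],[2,-1.7,14,0,170],[4.5,-3.8,14,0,170],[7,-5.9,14,0,170],[9.5,-8,14,0,170],[12,-10.2,14,0,170],[14.5,-12.3,14,0,170],[17,-14.4,14,0,170],[19,-16,14,0,170],[20.5,-17.3,14,0,170],[21,-17.8,14,0,170],[21,-17.8,14,0,170],[21,-17.8,14,0,170],[21,-17.8,14,0,170],[21,-17.8,14,0,170]]]'
python3 -m jog '[[[0,0,-2,0,170],[0,0,-5,0,170],[0,0,-8,0,170],[0,0,-10.5,0,170],[0,0,-12,0,170],[0,0,-12.7,0,170],[0,0,-13,0,170],[0,0,-13.2,0,170],[0,0,-13.3,0,170],[0,0,-13.3,0,170],[0,0,-13.3,0,170],[0,0,-13.3,0,170]]]'
```

```text
t: 12.72
tcp_pos: [0.6361, -0.1018, 0.1699]
orientation: [0.484, 0.516, -0.484, 0.516]
wrist_force: [0.3, 0.9, -1.3]
gripper_width: 0.544
t: 13.72
tcp_pos: [0.6371, -0.1028, 0.0374]
orientation: [0.484, 0.515, -0.484, 0.516]
wrist_force: [-0.5, 1.1, -1.3]
gripper_width: 0.544
```

```bash
python3 -m jog '[[[0,0,-0.05,0,170],[0,0,-0.05,0,105],[0,0,-0.05,0,95],[0,0,-0.05,0,70],[0,0,-0.05,0,30],[0,0,-0.05,0,0],[0,0,-0.05,0,0],[0,0,-0.05,0,0],[0,0,2,0,0],[0,0,5,0,0],[0,0,9,0,0],[0,0,13,0,0],[0,0,16,0,0]]]'
python3 -m jog '[[[-2.1,3.5,0,0,0],[-4.2,7,0,0,0],[-6.3,10.6,0,0,0],[-8.4,14.2,0,0,0],[-10.5,17.8,0,0,0],[-12.6,21.3,0,0,0],[-14.7,24.9,0,0,0],[-16.8,28.5,0,0,0],[-18.9,32,0,0,0],[-21,35.6,0,0,0],[-21.9,37.1,0,0,0],[-21.9,37.1,0,0,0],[-21.9,37.1,0,0,0],[-21.9,37.1,0,0,0],[-21.9,37.1,0,0,0]]]'
python3 - <<'E'
from m import *
s=readout.state();im=viewer.capture("wrist");h=cv2.cvtColor(im,cv2.COLOR_RGB2HSV)
cv2.imwrite("pics/w4.png",im[:,:,::-1]);print(s['tcp_pos'])
cv2.imwrite("pics/s4.png",viewer.capture("scene")[:,:,::-1])
for c in comps((h[...,0]>103)&(h[...,0]<130)&(h[...,1]>110)&(h[...,2]>60),300):
    (u,v),ax,_=cv2.fitEllipse(c);print("blue",u,v,ax,onz("wrist",(u,v),.072,s).round(4))
E
```

```text
t: 14.8
tcp_pos: [0.6372, -0.1027, 0.2]
orientation: [0.484, 0.515, -0.484, 0.516]
wrist_force: [-0.1, -0.8, 0.4]
gripper_width: 1.002
t: 16.05
tcp_pos: [0.4185, 0.2675, 0.1967]
orientation: [0.484, 0.515, -0.484, 0.515]
wrist_force: [-0.2, 0.1, 0.1]
gripper_width: 1.001
[0.41846185 0.26749411 0.19665096]
blue 318.194091796875 187.84979248046875 (49.144290924072266, 50.34975051879883) [0.4192 0.2699 0.072 ]
```

View pics/w4.png

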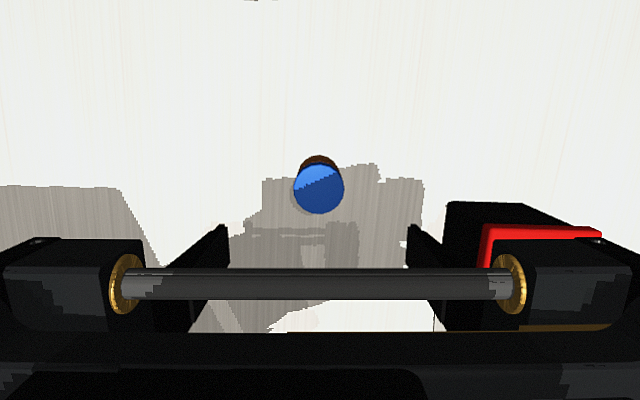

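View pics/s4.png

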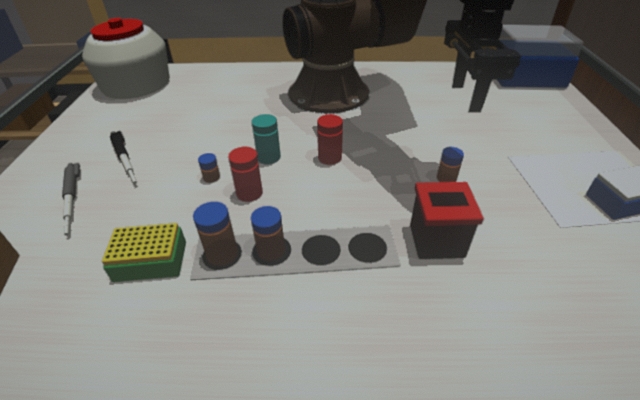

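```bash
python3 -m jog '[[[0,0.1,-3,0,0],[0,0.1,-6,0,0],[0,0.1,-9,0,0],[0,0.1,-12,0,0],[0,0.1,-14.5,0,0],[0,0.1,-16.5,0,0],[0,0.1,-17.3,0,0],[0,0.1,-17.5,0,0],[0,0.1,-17.5,0,0],[0,0.1,-17.5,0,80],[0,0.1,-17.5,0,105],[0,0.1,-17.5,0,120],[0,0.1,-17.5,0,130],[0,0.1,-17.5,0,140],[0,0.1,-17.5,0,155],[0,0.1,-17.5,0,170],[0,0.1,-17.5,0,185],[0,0.1,-17.5,0,185],[0,0.1,-17.5,0,185],[0,0.1,-17.5,0,185]]]' 15
```

```text
t: 17.82
tcp_pos: [0.418, 0.2694, 0.0217]
orientation: [0.484, 0.515, -0.484, 0.516]
wrist_force: [0.2, 0.8, 2.4]
gripper_width: 0.48
```

```bash
python3 -m jog '[[[0,0,1,0,185],[0,0,3,0,185],[0,0,6,0,185],[0,0,9,0,185],[0,0,12,0,185],[0,0,14,0,185],[0,0,15,0,185],[1.5,-2,15,0,185],[3.7,-4.8,15,0,185],[6,-7.8,15,0,185],[8.3,-10.8,15,0,185],[10.6,-13.8,15,0,185],[12.9,-16.7,15,0,185],[15.2,-19.7,15,0,185],[17.5,-22.7,15,0,185],[19.6,-25.4,15,0,185],[21,-27.2,15,0,185],[21.6,-28,15,0,185],[21.6,-28,15,0,185],[21.6,-28,15,0,185]]]'
python3 -m jog '[[[0,0,0,0,185],[0,0,-2,0,185],[0,0,-5,0,185],[0,0,-8,0,185],[0,0,-11,0,185],[0,0,-13,0,185],[0,0,-13.8,0,185],[0,0,-14.1,0,185],[0,0,-14.3,0,185],[0,0,-14.3,0,185],[0,0,-14.3,0,185],[0,0,-14.3,0,185]]]'
```

```text
t: 19.48
tcp_pos: [0.6331, -0.0103, 0.1716]
orientation: [0.484, 0.516, -0.484, 0.515]
wrist_force: [1.2, 0.6, -1.8]
gripper_width: 0.48
t: 20.48
tcp_pos: [0.6343, -0.0107, 0.0299]
orientation: [0.484, 0.515, -0.484, 0.516]
wrist_force: [-0.2, 0.6, -0.5]
gripper_width: 0.479
```

```bash
python3 -m jog '[[[0,0,0,0,130],[0,0,0,0,120],[0,0,0,0,110],[0,0,0,0,80],[0,0,0,0,40],[0,0,0,0,0],[0,0,0,0,0],[0,0,2,0,0],[0,0,5,0,0],[0,0,9,0,0],[0,0,13,0,0],[0,0,17,0,0],[0,0,17,0,0]]]'
python3 -m jog '[[[-2.4,-2.8,0,0,0],[-4.8,-5.6,0,0,0],[-7.2,-8.4,0,0,0],[-9.6,-11.2,0,0,0],[-12,-14,0,0,0],[-14.4,-16.8,0,0,0],[-16.8,-19.6,0,0,0],[-19.2,-22.4,0,0,0],[-21,-24.5,0,0,0],[-21.8,-25.4,0,0,0],[-21.8,-25.4,0,0,0],[-21.8,-25.4,0,0,0],[-21.8,-25.4,0,0,0],[-21.8,-25.4,0,0,0]]]'
python3 - <<'E'
from m import *
s=readout.state();im=viewer.capture("wrist");h=cv2.cvtColor(im,cv2.COLOR_RGB2HSV)
cv2.imwrite("pics/w5.png",im[:,:,::-1]);print(s['tcp_pos'],s['joints'])
cv2.imwrite("pics/s5.png",viewer.capture("scene")[:,:,::-1])
for c in comps((h[...,0]>103)&(h[...,0]<130)&(h[...,1]>110)&(h[...,2]>60),300):
    (u,v),ax,_=cv2.fitEllipse(c);print("blue",u,v,ax,onz("wrist",(u,v),.056,s).round(4))
E
```

```text
t: 21.57
tcp_pos: [0.6364, -0.0109, 0.2067]
orientation: [0.486, 0.512, -0.482, 0.519]
wrist_force: [0.9, 0.7, 0.1]
gripper_width: 1.0
t: 22.73
tcp_pos: [0.4166, -0.2638, 0.1986]
orientation: [0.484, 0.516, -0.484, 0.516]
wrist_force: [0.1, 0.0, -0.5]
gripper_width: 1.0
[ 0.41661872 -0.26377883  0.19858139] [-6.98573353e-01  3.24352604e-01  1.89449413e+00  2.16256740e-04
  9.22728901e-01 -7.63216224e-01]
blue 317.0840148925781 188.28106689453125 (40.15822982788086, 40.44550704956055) [ 0.4167 -0.2658  0.056 ]
blue 611.5426025390625 127.3101577758789 (67.86304473876953, 77.27608489990234) [ 0.6847 -0.1904  0.056 ]
blue 616.4578247070312 19.430862426757812 (46.89365768432617, 53.15947723388672) [ 0.6651 -0.0999  0.056 ]
```

View pics/w5.png

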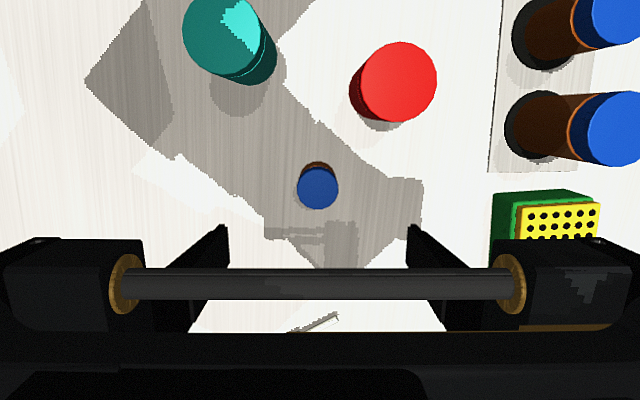

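View pics/s5.png

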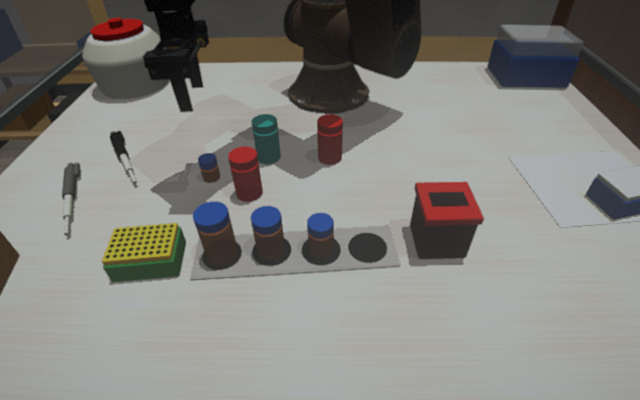

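```bash
python3 -m jog '[[[0,-0.1,-3,0,0],[0,-0.1,-6,0,0],[0,-0.1,-9,0,0],[0,-0.1,-12,0,0],[0,-0.1,-14.5,0,0],[0,-0.1,-16.5,0,0],[0,-0.1,-18,0,0],[0,-0.1,-18.5,0,0],[0,-0.1,-18.6,0,0],[0,-0.1,-18.6,0,80],[0,-0.1,-18.6,0,105],[0,-0.1,-18.6,0,125],[0,-0.1,-18.6,0,140],[0,-0.1,-18.6,0,150],[0,-0.1,-18.6,0,160],[0,-0.1,-18.6,0,170],[0,-0.1,-18.6,0,185],[0,-0.1,-18.6,0,200],[0,-0.1,-18.6,0,200],[0,-0.1,-18.6,0,200]]]' 12
```

```text
t: 24.5
tcp_pos: [0.4159, -0.2657, 0.0127]
orientation: [0.484, 0.515, -0.484, 0.516]
wrist_force: [-0.6, 0.3, 0.1]
gripper_width: 0.419
```

```bash
python3 -m jog '[[[0,0,1,0,200],[0,0,3,0,200],[0,0,6,0,200],[0,0,9.5,0,200],[0,0,13,0,200],[0,0,16,0,200],[0,0,18,0,200],[1.3,2,18,0,200],[3.2,5.1,18,0,200],[5.2,8.3,18,0,200],[7.2,11.5,18,0,200],[9.2,14.7,18,0,200],[11.2,18,18,0,200],[13.2,21.2,18,0,200],[15.2,24.4,18,0,200],[17.2,27.6,18,0,200],[19,30.5,18,0,200],[20.5,33,18,0,200],[21.2,34.1,18,0,200],[21.2,34.1,18,0,200]]]'
python3 -m jog '[[[0,0,0,0,200],[0,0,0,0,200],[0,0,-2,0,200],[0,0,-5,0,200],[0,0,-8.5,0,200],[0,0,-12,0,200],[0,0,-15,0,200],[0,0,-16.5,0,200],[0,0,-17,0,200],[0,0,-17.2,0,200],[0,0,-17.3,0,200],[0,0,-17.3,0,200],[0,0,-17.3,0,200],[0,0,-17.3,0,200]]]'
```

```text
t: 26.17
tcp_pos: [0.6284, 0.0775, 0.1928]
orientation: [0.483, 0.516, -0.483, 0.516]
wrist_force: [0.2, 0.4, -1.3]
gripper_width: 0.415
t: 27.33
tcp_pos: [0.6283, 0.0753, 0.0208]
orientation: [0.484, 0.515, -0.484, 0.516]
wrist_force: [0.1, -0.6, -0.6]
gripper_width: 0.417
```

```bash
python3 -m jog '[[[0,0,0,0,145],[0,0,0,0,135],[0,0,0,0,120],[0,0,0,0,80],[0,0,0,0,40],[0,0,0,0,0],[0,0,0,0,0],[0,0,2,0,0],[0,0,5,0,0],[0,0,9,0,0],[0,0,13,0,0],[0,0,17,0,0],[0,0,20,0,0],[0,0,20,0,0]]]'
python3 -m jog '[[[-2.4,3.2,0,0,0],[-4.8,6.4,0,0,0],[-7.2,9.6,0,0,0],[-9.6,12.8,0,0,0],[-12,16,0,0,0],[-14.4,19.2,0,0,0],[-16.8,22.4,0,0,0],[-19.2,25.6,0,0,0],[-21.6,28.8,0,0,0],[-23,32,0,0,0],[-23,36,0,0,0],[-23,40,0,0,0],[-23,40,0,0,0],[-23,40,0,0,0]]]'
cat > chk.py <<'E'
from m import *
M=dict(a=(.645,-.192),b=(.636,-.1017),c=(.634,-.011),d=(.628,.075))
s=readout.state();print(s['t'],s['tcp_pos'])
for n in("top","scene"):
    im=viewer.capture(n);h=cv2.cvtColor(im,cv2.COLOR_RGB2HSV);cv2.imwrite(f"pics/f_{n}.png",im[:,:,::-1])
    for c in comps((h[...,0]>103)&(h[...,0]<130)&(h[...,1]>110)&(h[...,2]>60),60):
        (u,v),r=cv2.minEnclosingCircle(c)
        for k in "abcd":
            p=onz(n,(u,v),H[k]+.007-(0 if n=="top" else .006))
            if np.hypot(*(p[:2]-M[k]))<.04: print(n,k,p[:2].round(4),((p[:2]-M[k])*1000).round(1),"mm")
im=viewer.capture("top");h=cv2.cvtColor(im,cv2.COLOR_RGB2HSV)
for m,z in((((h[...,0]<8)|(h[...,0]>172))&(h[...,1]>130),.108),((h[...,0]>20)&(h[...,0]<100)&(h[...,1]>120),.058)):
    for c in comps(m,150):
        r=cv2.minAreaRect(c);print(np.round(r[0],1),onz("top",r[0],z).round(3))
E
python3 chk.py
```

```text
t: 28.5
tcp_pos: [0.6299, 0.0754, 0.2265]
orientation: [0.486, 0.513, -0.481, 0.518]
wrist_force: [0.7, 0.9, 0.4]
gripper_width: 1.0
t: 29.67
tcp_pos: [0.3971, 0.4766, 0.2184]
orientation: [0.483, 0.516, -0.484, 0.516]
wrist_force: [0.3, -0.1, -0.4]
gripper_width: 1.0
29.6667 [0.39705487 0.47657407 0.21843482]
top d [0.6266 0.075 ] [-1.4  0. ] mm
top c [ 0.6318 -0.0105] [-2.2  0.5] mm
top b [ 0.6351 -0.1018] [-0.9 -0.1] mm
top a [ 0.6448 -0.1902] [-0.2  1.8] mm
scene d [0.6234 0.0755] [-4.6  0.5] mm
scene c [ 0.6306 -0.0116] [-3.4 -0.6] mm
scene b [ 0.6335 -0.1041] [-2.5 -2.4] mm
scene a [ 0.6429 -0.1942] [-2.1 -2.2] mm
[324. 264.] [0.341 0.004 0.108]
[395.9 209.8] [ 0.469 -0.168  0.108]
[241.  153.5] [0.607 0.207 0.108]
[386.5 265. ] [ 0.337 -0.15   0.058]
[450. 139.] [ 0.657 -0.318  0.058]
```

```bash
true
```

```text
(no output)
```

View pics/f_top.png

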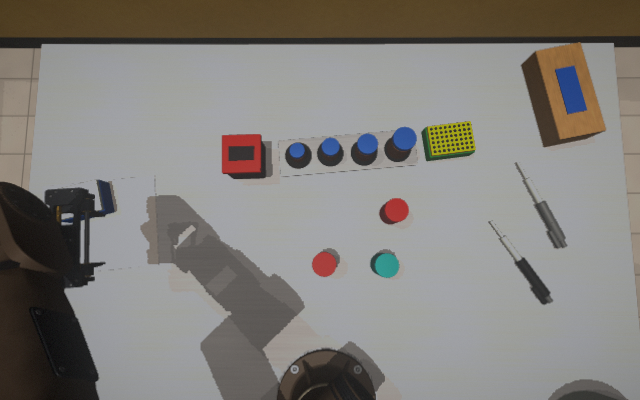

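View pics/f_scene.png

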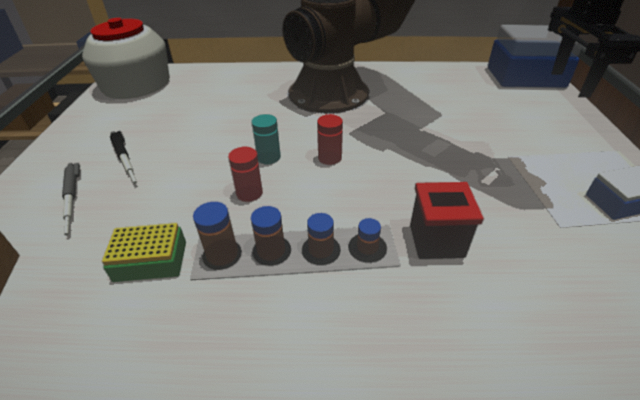

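All four jars stand in order from the tip box (tallest) to the bin, within a few mm of their mats. The bin and tip box pixels haven't changed and the gripper is clear, so I'm handing in.

```bash
python3 -c "
from plant import robot; print(robot.sign_off())"
```

```text
the job is handed in; nothing more can be done
None
```

I moved the four amber jars onto the mats one at a time: jar_a next to the tip box, then jar_b, jar_c, and jar_d next to the waste bin. Each was set down before its release. I handed the job in at about 30 s of the 106 s allowed; no verdict is reported.

- **Position:** In the last pictures all four jars stand upright. Their offsets from the mat centres are within about 2.5 mm in the top view and 5 mm in the scene view, against the 12 mm allowed. The two views disagree by up to about 4 mm. I put that down to calibration and to the lid sides showing in the scene view's colour mask.
- **Surroundings:** The tip box and waste bin had not moved measurably, the look-alike jars were not displaced, and the gripper was well clear.

No check failed.

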